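# Unlock the docking slide at its eccentric cam and push the valve into the test port

### The job

On the valve test fixture, push the red lever round until the low point of the brass cam squarely faces the slide's roller (lever straight forward, over the yellow line), leaving the slide back where it is meanwhile. Then push the slide forward by its blue plate until it is fully home, so that the valve riding on it sits in the port, and leave it there. Only push with the fingers: do not touch or lift the valve, and leave the three loose things standing around the fixture where they are.

Things in the scene. Friction and masses are not known exactly. Their poses are not given: they have to be found in the camera images.
- fixture: The fixed dark steel base plate, 300 x 230 x 12 mm, origin on the table under it; +x is 'forward' (the slide's direction, away from the robot), +y its left, z up. The plate spans x -150..150 and y -130..100 mm. All heights below are above the table. At its forward left stands the aluminium manifold (x 49..106, y -18..78, up to 64 mm high, two knobs on it to 84 mm) whose open-topped port faces the slide. Nothing on the fixture is higher than 106 mm, the valve included.
- slide (a joint): Follower slide on two rails, runs along fixture +x. 0 = fully back (where it starts), 0.050 m = fully home at its stop. Stays where it is left; 3 N of friction plus light damping. A roller (16 mm dia) on an arm at its right side runs up against the cam's rim: with the low point facing the roller the slide can go home, with the cam turned away it is blocked 10 mm or more short.
- push_face (a point): Middle of the upper part of the rear (robot-side) face of the slide's upright blue push plate, where to push it towards fixture +x; moves with the slide; axes as the fixture's. The plate is 76 mm wide (y), 10 mm thick (x), top edge at 105 mm height, this point at 88 mm; the space behind the face is free.
- slide_nest (a point): Centre of the floor of the nest on the slide in which the valve stands (30 mm height); moves with the slide; axes as the fixture's. Square pocket 47 mm wide with walls 8 mm high.
- valve: Loose solenoid valve standing in the nest: brass block 44 x 44 x 28 mm, steel nipple 18 mm dia pointing forward, black coil 40 mm dia with a blue disc and a steel dome nut on top, 76 mm tall in all, so its top is at 106 mm height. Origin at the centre of its underside, z up.
- cam (a joint): Turn of the cam about its upright axis. 0 = lever straight forward (fixture +x, over the yellow line), low point squarely facing the roller. Positive values: lever swung clockwise as seen from above, to the right (fixture -y) at 1.57 rad and on towards the robot at larger values. Starts between 1.5 and 2.4; range -0.5 to 2.6, so there is no stop at 0. Stays where it is left; 0.25 N m of friction (about 3.5 N at the post).
- cam_axis (a point): On the cam's axis, at the top of its hub, 45 mm height; turns with the cam (its x axis points along the lever). The brass disc is 60 mm dia, its centre 16 mm off the axis on the lever's side, 20..34 mm height, so its low point (14 mm from the axis, marked by a black dot) lies opposite the lever.
- lever_post (a point): Axis of the upright red round post at the end of the lever, at 88 mm height; 75 mm from the cam axis, 16 mm dia, from 35 to 105 mm height. Push it sideways, along its arc, to turn the cam. The red lever bar below it is 14 mm wide, 35..45 mm height.
- spare_valve_mid (a point): Bystander: a spare valve like the other but with a white disc on top, 76 mm tall; this point is 35 mm above its foot. Stands on the table beside the fixture.
- fitting_mid (a point): Bystander: brass stepped fitting, 32 mm dia, 42 mm tall; this point is half-way up.
- jar_mid (a point): Bystander: small glass jar with a white cap, 52 mm dia, 62 mm tall; this point is half-way up.

How it is judged:
By the outcome, as a careful person would: the job done as asked, in the order asked, and still so for the second after the job is handed in, with the robot touching nothing.
It also fails if it takes over 58 s, if anything falls off the work surface, if the arm or the gripper's body presses on something with over 40 N, if the wrist force passes 120 N, or if a joint passes its speed limit or range.

### The arm

A 6-joint arm with a two-finger parallel gripper is mounted at the origin on the work surface. World frame = base frame: x ahead of the robot, y to its left, z up, the work surface at z = 0. Lengths are in mm, angles in rad, forces in N, time in s.
With the tool pointing down it reaches from about 250 to 800 mm from the base axis. Payload 8.5 kg.
Tool frame: the origin (TCP) lies between the finger pads; the fingertips stand 25 mm ahead of it and the grasp point (between the pads) lies 6 mm ahead of it; z points along the fingers, y is the line along which they close (so a half turn about z gives the same grasp; the last joint's range is limited). The gripper opens to 85 mm and grips with 20 to 120 N. Pads are 22 mm wide; open, the fingers measure 114 mm over their backs; the gripper's body (76 mm by 85 mm) begins 54 mm behind the grasp point. The pads swing forward as they close: fully open they stand 13 mm farther back than shut.
Start: joints at [-1.332, 0.238, -0.013, 1.319, 0, 1.571], TCP at [124.17, -510.062, 256.276] pointing down, gripper open.
Joint ranges: [-2.66, 2.66], [-1.03, 1.9], [-1.14, 1.46], [-1.82, 2.27], [-1.45, 1.34], [-3.14, 3.14]. Speed limits (rad/s): [2.22, 2.22, 2.79, 3.14, 3.14, 3.14].

### API

Orientations are given as a 3x3 rotation matrix whose columns are the frame's x, y, z axes.
In Python, from bench import ctrl, hand, kinematics, cams gives the robot as it stands. Calls block until the motion is done:
- ctrl.move_ptp(position, orientation): joint-space move of the TCP to a pose.
- ctrl.move_l(position, orientation=None, v=150): straight line of the TCP; orientation=None keeps the orientation; v is the mean speed in mm/s.
- ctrl.goto_joints(angles): joint-space move.
- hand.command_gripper(opening): opening from 0.0 (shut) to 1.0 (fully open); the grip force is fixed at half the most; returns when the fingers have stopped.
- ctrl.hold(seconds).
- kinematics.ik(position, orientation): joint angles nearest the present ones, or None.
- cams.camera(name): name is "scene" or "top" or "wrist"; returns a dict with "frame" (480x640x3 uint8, red, green, blue), "vertical_fov" (degrees; the focal length in pixels is half the picture's height over the tangent of half this angle, whatever the lens; pixels are square), "cx", "cy" (the principal point, pixels), "D" ([k1, k2, p1, p2, k3] as OpenCV has them; the pictures are not rectified), "rvec" (rotation vector, rad) and "tvec" (3), from world to camera coordinates, as OpenCV has them; the wrist camera has in their place "mount" (4x4, takes a point from camera to tool coordinates, whose origin is the TCP and whose axes are the flange's). Camera axes: x right, y down, z forward; pixel columns grow to the right and rows downward; lengths in mm; the calibration is good to about 2 mm. A picture is of the moment at which its call begins: read the wrist's pose just before it. There is no depth.
A pose or a line that the arm cannot do raises ctrl.IKError and nothing moves.
- ctrl.hand_in(): hands the job in; it is judged then, once.
Readings, each from a call of its own:
- ctrl.current_clock(): time.
- ctrl.current_qpos(): joint angles.
- ctrl.current_qd(): joint speeds.
- ctrl.current_joint_efforts(): joint torques, N m.
- ctrl.current_position(): TCP position.
- ctrl.current_ee_rot(): TCP orientation.
- ctrl.current_contact_force(): force on the tool from outside, world axes, zero at the start.
- ctrl.current_moment(): the same for the moment, N m.
- ctrl.current_gripper_width(): opening from 0.0 (shut) to 1.0 (fully open).
- ctrl.current_grip_force(): force on a finger pad.
Only numpy, scipy, OpenCV 4.12 (cv2) and the standard library are available. Lean on these libraries where they do the work, as an engineer would, in place of code of your own. Each camera call takes 0.05 s, during which the arm holds its last target. There are 200 camera calls.

## Working session

There is one attempt and no reset: what is moved stays moved. The work goes in short steps, each a Python script; the robot and the scene stay as the last script left them, time stands still between calls to the robot, and variables do not carry over. Pictures are saved under pics/ and viewed, at most 10 in all, crops included, and the job is handed in when it is done.

```bash
mkdir -p pics
cat > h.py <<'E'
import numpy as np, cv2
from bench import ctrl, hand, kinematics, cams
def snap(n,f):
    c=cams.camera(n); cv2.imwrite('pics/'+f,c['frame'][:,:,::-1]); np.save('pics/'+f+'.npy',c,allow_pickle=True); return c
def load(f): return np.load('pics/'+f+'.npy',allow_pickle=True).item()
def K(c):
    f=240/np.tan(np.radians(c['vertical_fov'])/2); return np.array([[f,0,c['cx']],[0,f,c['cy']],[0,0,1.]])
def proj(c,P): return cv2.projectPoints(np.array(P,float).reshape(-1,3),np.array(c['rvec'],float),np.array(c['tvec'],float),K(c),np.array(c['D'],float))[0].reshape(-1,2)
def ray(c,px,z):
    u=cv2.undistortPoints(np.array(px,float).reshape(-1,1,2),K(c),np.array(c['D'],float)).reshape(-1,2)
    R=cv2.Rodrigues(np.array(c['rvec'],float))[0]; o=-R.T@np.array(c['tvec'],float).ravel()
    d=np.c_[u,np.ones(len(u))]@R; z=np.broadcast_to(z,len(u))
    return o+d*((z-o[2])/d[:,2])[:,None]
E
python3 -c "
from h import *
snap('top','top1.png');snap('scene','scene1.png');print(ctrl.current_clock(),ctrl.current_ee_rot())"
```

```text
0.1 [[ 9.71630579e-01  2.36503540e-01 -3.04546872e-04]
 [ 2.36503736e-01 -9.71629790e-01  1.23825390e-03]
 [-3.05538120e-06 -1.27515183e-03 -9.99999187e-01]]
```

View pics/top1.png

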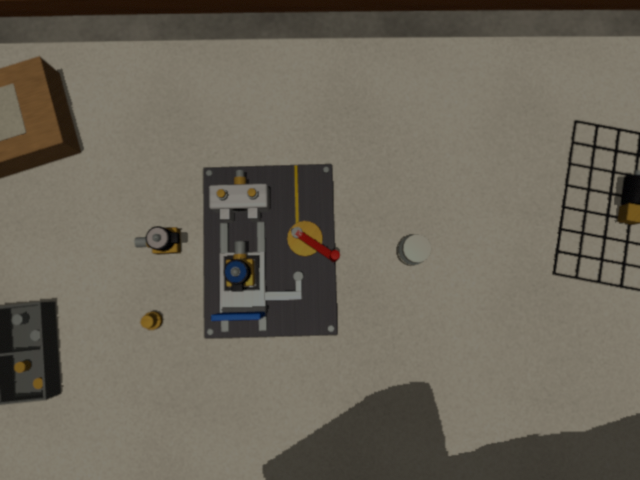

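View pics/scene1.png

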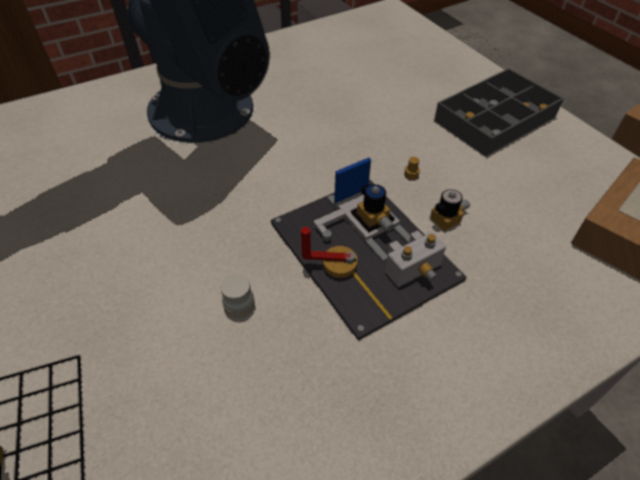

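The top view shows the plate with corners at about (204,166), (332,165), (337,337) and (205,337). The cam hub is at (297,233), the post top at (335,256) and the blue plate top at (237,316). The jar (413,249), spare valve (158,238) and fitting (151,321) stand clear to the sides.

Run:
```python
from h import *
from scipy.optimize import least_squares
c=load('top1.png')
img=c['frame'].astype(int)
cor=[(204,166),(332,165),(337,337),(205,337)]
g=cv2.cvtColor(c['frame'],cv2.COLOR_RGB2GRAY)
P=np.array(cor,np.float32).reshape(-1,1,2)
cs=cv2.cornerSubPix(g,P,(4,4),(-1,-1),(3,30,.01)).reshape(-1,2);print(cs)
w=ray(c,cs,12.);print(w)
m=np.array([[150,100],[150,-130],[-150,-130],[-150,100]],float)
def f(p): 
    R=np.array([[np.cos(p[2]),-np.sin(p[2])],[np.sin(p[2]),np.cos(p[2])]]);return (m@R.T+p[:2]-w[:,:2]).ravel()
s=least_squares(f,[400,0,0],x_scale=[1,1,.01]);print('fixture',s.x,s.fun.round(1))
r,gg,b=img[...,0],img[...,1],img[...,2]
def blob(mask,x0,x1,y0,y1):
    M=np.zeros_like(mask);M[y0:y1,x0:x1]=mask[y0:y1,x0:x1];ys,xs=np.nonzero(M);return xs,ys
xs,ys=blob((b>r+40)&(b>gg+25),205,270,305,330);print('blue',xs.min(),xs.max(),ys.min(),ys.max(),xs.mean(),ys.mean())
bl=ray(c,[(xs.mean(),ys.mean()),(xs.min(),ys[xs==xs.min()].mean()),(xs.max(),ys[xs==xs.max()].mean())],105);print(bl)
xs,ys=blob((r>gg+60)&(r>b+60),290,350,225,270);print('red',xs.min(),xs.max(),ys.min(),ys.max())
o=ray(c,[(297,233),(335.5,255.5),(413,249),(158,238),(151,320)],[45,105,62,76,42]);print('hub,post,jar,spare,fit',o.round(1))
q=s.x;R=np.array([[np.cos(q[2]),-np.sin(q[2])],[np.sin(q[2]),np.cos(q[2])]])
print(((o[:,:2]-q[:2])@R).round(1),((bl[:,:2]-q[:2])@R).round(1))
d=(o[1]-o[0])[:2]@R;print('len',np.hypot(*d),'ang',-np.arctan2(d[1],d[0]))
print('cam',c['tvec'],K(c)[0,0])
```

```text
[[203.27641 167.3886 ]
 [331.42526 163.77057]
 [336.94244 334.56506]
 [204.0828  337.5234 ]]
[[704.31828419 207.18708397  12.        ]
 [708.40211828 -19.28063586  12.        ]
 [410.88909016 -24.76575439  12.        ]
 [407.95660884 202.12136774  12.        ]]
fixture [5.57637750e+02 1.06313368e+02 1.69191615e-02] [ 1.6  1.6  1.4 -1.8 -1.  -1.4 -2.   1.6]
blue 211 260 313 320 235.80981595092024 316.3312883435583
[[447.87631952 133.52081442 105.        ]
 [445.6749712  171.55920634 105.        ]
 [449.56310361  96.44731633 105.        ]]
red 297 338 233 259
hub,post,jar,spare,fit [[ 582.2   41.1   45. ]
 [ 539.7  -20.4  105. ]
 [ 552.  -149.1   62. ]
 [ 572.8  264.7   76. ]
 [ 440.   284.1   42. ]]
[[  23.5  -65.6]
 [ -20.1 -126.4]
 [  -9.9 -255.3]
 [  17.9  158.1]
 [-114.7  179.7]] [[-109.3   29.1]
 [-110.8   67.1]
 [-108.2   -8. ]]
len 74.78402448952039 ang 2.192220149830704
cam [ 17.43196558 574.22308852 833.80804518] 506.64652458772696
```

```bash
cat >> h.py <<'E'
def wsnap(f):
    R=np.array(ctrl.current_ee_rot());p=np.array(ctrl.current_position())
    c=cams.camera('wrist');T=np.eye(4);T[:3,:3]=R;T[:3,3]=p;T=T@np.array(c['mount'])
    Ti=np.linalg.inv(T);c['rvec']=cv2.Rodrigues(Ti[:3,:3])[0];c['tvec']=Ti[:3,3]
    cv2.imwrite('pics/'+f,c['frame'][:,:,::-1]);np.save('pics/'+f+'.npy',c,allow_pickle=True);return c
O=np.array([557.6,106.3]);A=0.017
RF=np.array([[np.cos(A),-np.sin(A)],[np.sin(A),np.cos(A)]])
def w(x,y,z): return np.r_[O+RF@[x,y],z]
def fx(P): return np.c_[(P[:,:2]-O)@RF,P[:,2]]
def down(yaw):  # tool x at fixture yaw
    a=yaw+A; return np.array([[np.cos(a),np.sin(a),0],[np.sin(a),-np.cos(a),0],[0,0,-1.]])
E
python3 - <<'E'
from h import *
ctrl.move_ptp(w(-40,-30,400),down(0))
hand.command_gripper(0.0)
c=wsnap('w1.png');print(c['mount'],ctrl.current_clock(),ctrl.current_qpos())
E
```

```text
[[ 6.41974924e-04 -9.56410323e-01 -2.92025482e-01  7.49627958e+01]
 [ 9.99999244e-01  9.20261711e-04 -8.15591024e-04 -2.11237437e-01]
 [ 1.04877954e-03 -2.92024738e-01  9.56410191e-01 -1.18277303e+02]
 [ 0.00000000e+00  0.00000000e+00  0.00000000e+00  1.00000000e+00]] 4.7167 [ 1.44947440e-01  2.33820061e-01  3.44604103e-01  1.68165640e+00
  1.01745599e-05 -3.01366435e+00]
```

View pics/w1.png

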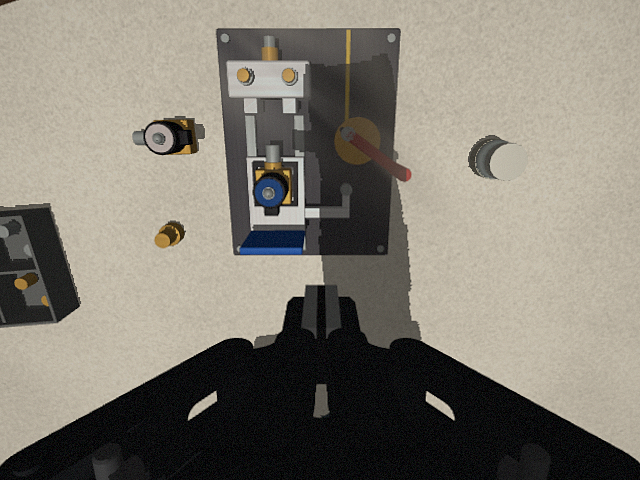

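The wrist view shows the plate corners at about (217,28), (399,28), (387,254) and (234,255). The hub is at (346,132), the post top at (406,174), and the rear top edge of the blue plate runs from (239,254) to (302,254).

Run:
```python
from h import *
c=load('w1.png')
g=cv2.cvtColor(c['frame'],cv2.COLOR_RGB2GRAY)
P=np.array([(217,28),(399,28),(387,254),(234,255)],np.float32).reshape(-1,1,2)
cs=cv2.cornerSubPix(g,P,(3,3),(-1,-1),(3,30,.01)).reshape(-1,2);print(cs)
print('plate',fx(ray(c,cs,12.)).round(1))
print('yellow',fx(ray(c,[(348,30),(347.5,118)],12.)).round(1))
o=fx(ray(c,[(346,132),(406.5,174),(239,254),(302.5,254)],[45,105,105,105.]));print(o.round(1))
d=o[1]-o[0];print(np.hypot(*d[:2]),-np.arctan2(d[1],d[0]))
im=c['frame'][100:200,320:430];im=cv2.resize(im,None,fx=5,fy=5,interpolation=2)
cv2.imwrite('pics/crop.png',im[:,:,::-1])
```

```text
[[216.19173   28.282461]
 [399.14273   27.916733]
 [387.2607   253.58833 ]
 [233.59892  254.47896 ]]
plate [[ 148.9  100.3   12. ]
 [ 149.5 -126.    12. ]
 [-146.9 -127.9   12. ]
 [-148.5  100.2   12. ]]
yellow [[147.4 -62.8  12. ]
 [ 44.2 -64.6  12. ]]
[[  27.   -60.9   45. ]
 [ -17.7 -126.4  105. ]
 [-114.2   69.8  105. ]
 [-114.2   -7.2  105. ]]
79.35978974018252 2.1690403792929156
```

View pics/crop.png

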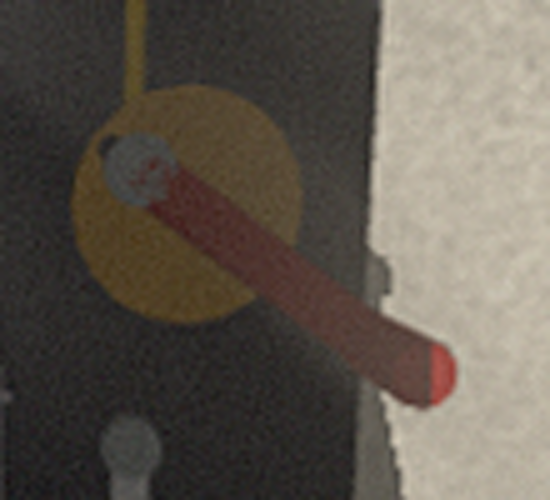

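```bash
cat >> h.py <<'E'
H=np.array([24,-64.5])
def pose(th,off,z=85):
    t=np.array([np.sin(th),np.cos(th)]);p=H+75*np.array([np.cos(th),-np.sin(th)])-off*t
    return w(*p,z),down(np.arctan2(t[1],t[0])+np.pi)
E
python3 - <<'E'
from h import *
t0=2.18
ctrl.move_ptp(*pose(t0,42,170)); print(ctrl.current_clock(),ctrl.current_qpos()[5])
ctrl.move_l(*pose(t0,42),v=120)
ctrl.move_l(*pose(t0,20),v=60)
for th in np.r_[np.arange(2.05,0.1,-0.15),0.06]:
    ctrl.move_l(*pose(th,19),v=60)
    print(round(th,2),ctrl.current_clock(),np.round(ctrl.current_contact_force(),1))
ctrl.move_l(*pose(0.06,35),v=100)
ctrl.move_l(*pose(0.06,45,170),v=200)
ctrl.move_ptp(w(0,-50,380),down(0))
wsnap('w2.png');print(ctrl.current_clock())
E
```

```text
7.7417 0.5986214565035037
2.05 9.45 [-0.8  0.8 -1.5]
1.9 9.7917 [-0.8  0.7 -0.2]
1.75 10.1333 [ 0.2  0.7 -0.4]
1.6 10.475 [-1.7  0.3 -0. ]
1.45 10.8167 [-1.   0.3 -0.4]
1.3 11.1583 [-0.7  0.5 -1.2]
1.15 11.5 [-0.   0.9 -0.2]
1.0 11.8417 [ 0.7 -1.2 -0.6]
0.85 12.1833 [-0.1 -0.  -0.9]
0.7 12.525 [-0.1  0.2  0.8]
0.55 12.8667 [ 0.1 -0.4  0.2]
0.4 13.2083 [ 0.7 -0.8  0.5]
0.25 13.55 [ 0.3 -0.9 -0.3]
0.06 13.9417 [ 0.7 -0.3  0.5]
16.2333
```

View pics/w2.png

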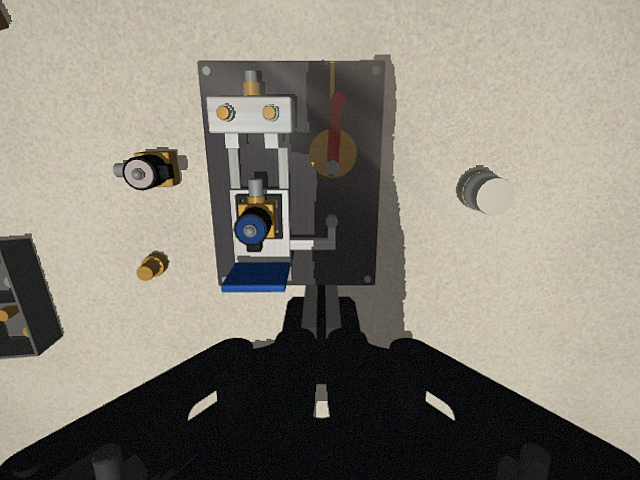

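The lever now points almost forward: hub at (332,168), post at about (339,98), and the slide is still back. I'll measure the angle next.

Run:
```python
from h import *
c=load('w2.png')
g=cv2.cvtColor(c['frame'],cv2.COLOR_RGB2GRAY)
P=np.array([(198,62),(384,61),(375,285),(219,285)],np.float32).reshape(-1,1,2)
cs=cv2.cornerSubPix(g,P,(3,3),(-1,-1),(3,30,.01)).reshape(-1,2)
print('plate',fx(ray(c,cs,12.)).round(1))
im=c['frame'].astype(int);m=(im[...,0]>im[...,1]+30)&(im[...,0]>im[...,2]+30)&(im[...,0]>1.8*im[...,1]);m[:, :320]=0;m[:,360:]=0;m[200:]=0
rows=[]
for y in range(90,165,5):
    xs=np.nonzero(m[y])[0]
    if len(xs): rows.append((xs.mean(),y)); print(y,xs.min(),xs.max(),end=' | ')
r=fx(ray(c,rows,45.));print(r[:,:2].round(1).tolist())
b=r[(r[:,0]<80)];print('bar angle',-np.polyfit(b[:,0],b[:,1],1)[0])
print('hub',fx(ray(c,[(332,168)],45.)),'yellow',fx(ray(c,[(332.5,64),(332,92)],12.)))
for th in (0,.05,.1,.15): print(th,proj(c,[w(H[0]+75*np.cos(th),H[1]-75*np.sin(th),z) for z in(45,105)]).round(1).tolist())
crop=c['frame'][50:180,290:400];cv2.imwrite('pics/crop2.png',cv2.resize(crop,None,fx=4.5,fy=4.5,interpolation=2)[:,:,::-1])
```

```text
plate [[ 148.3  101.1   12. ]
 [ 149.2 -126.8   12. ]
 [-147.8 -127.5   12. ]
 [-147.3  100.5   12. ]]
95 333 344 | 100 334 335 | 105 338 338 | 125 330 332 | 130 330 338 | 135 329 338 | 140 329 339 | 145 329 338 | 150 328 337 | 155 328 338 | 160 328 337 | [[108.0, -72.4], [102.6, -65.5], [97.1, -69.6], [74.8, -61.6], [69.1, -64.8], [63.3, -64.7], [57.5, -65.4], [51.7, -64.8], [45.8, -63.6], [39.8, -64.7], [33.8, -64.4]]
bar angle -0.030686158536401983
hub [[ 24.14765466 -63.22975883  45.        ]] yellow [[145.52400037 -63.70658446  12.        ]
 [113.90602888 -63.38115197  12.        ]]
0 [[333.6, 103.3], [335.6, 100.0]]
0.05 [[336.8, 103.4], [339.3, 100.1]]
0.1 [[340.0, 103.6], [343.0, 100.4]]
0.15 [[343.2, 104.1], [346.6, 100.8]]
```

View pics/crop2.png

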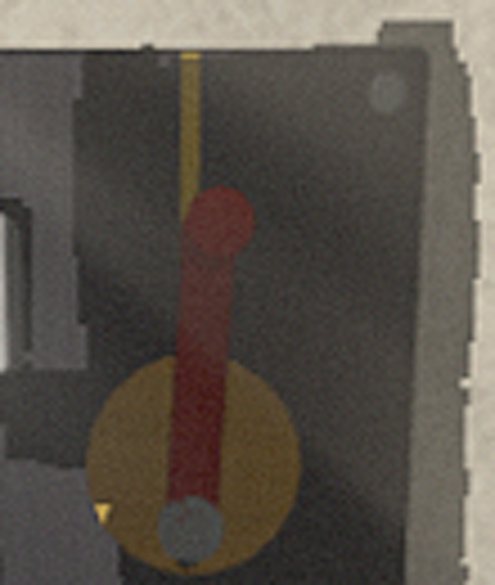

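Run:
```python
from h import *
ctrl.move_ptp(*pose(0.06,45,170))
ctrl.move_l(*pose(0.06,40),v=150)
ctrl.move_l(*pose(0.06,23),v=80)
ctrl.move_l(*pose(0.003,19),v=25)
ctrl.move_l(*pose(0.003,40),v=100)
ctrl.move_l(*pose(0.003,45,170),v=200)
ctrl.move_ptp(w(0,-50,380),down(0))
c=wsnap('w3.png');print(ctrl.current_clock())
crop=c['frame'][50:180,290:400];cv2.imwrite('pics/crop3.png',cv2.resize(crop,None,fx=4.5,fy=4.5,interpolation=2)[:,:,::-1])
```

```text
21.4583
```

View pics/crop3.png

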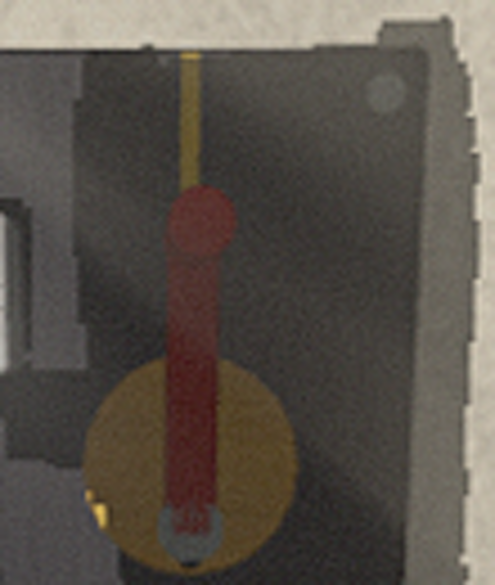

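The lever now lies over the yellow line (post at crop (201,221), about 0.003 rad). Next I'll push the slide.

Run:
```python
from h import *
R=down(np.pi)
ctrl.move_ptp(w(-155,30,180),R)
ctrl.move_l(w(-155,30,95),v=150)
ctrl.move_l(w(-130,30,95),v=100)
ctrl.move_l(w(-84,30,95),v=40)
print(ctrl.current_clock(),np.round(ctrl.current_contact_force(),1))
for x in np.arange(-83,-66,1.):
    ctrl.move_l(w(x,30,95),v=15)
    F=np.array(ctrl.current_contact_force());a=(RF.T@(np.array(ctrl.current_position())[:2]-O))[0]
    print(x,round(a,1),F.round(1))
    if abs(F[0])>14: break
ctrl.move_l(w(-120,30,95),v=120)
ctrl.move_l(w(-140,30,180),v=200)
ctrl.move_ptp(w(0,-20,400),down(0))
c=wsnap('w4.png');print(ctrl.current_clock())
```

```text
26.7 [-0.5  0.2  0.1]
-83.0 -83.2 [-2.   0.4  1.9]
-82.0 -82.1 [-3.2 -0.4  1.7]
-81.0 -80.9 [-2.2  1.1  1.5]
-80.0 -79.9 [-2.1  0.3  1.6]
-79.0 -78.9 [-2.3 -0.8 -0.3]
-78.0 -77.9 [-3.1 -0.   0. ]
-77.0 -76.9 [-1.7  0.7  0.6]
-76.0 -76.5 [-5.3  0.8  2.9]
-75.0 -76.5 [-9.4  1.1  6.4]
-74.0 -76.4 [-13.7   0.8  10.7]
-73.0 -76.4 [-17.4   0.7  13. ]
33.4
```

View pics/w4.png

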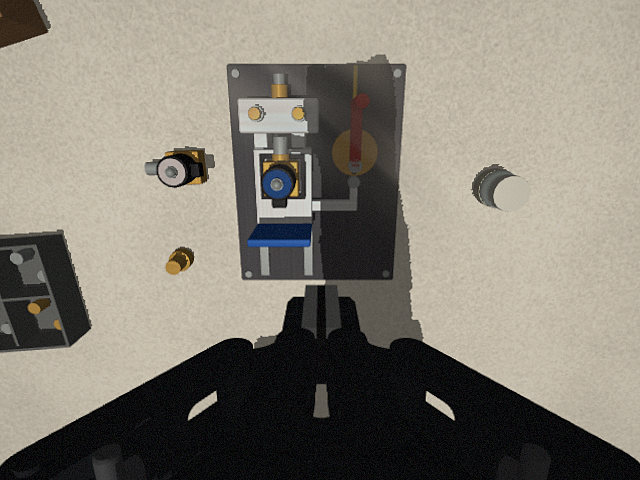

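The slide moved forward until it met a firm stop. I'll check its travel, the lever angle and the nipple.

Run:
```python
from h import *
c=load('w4.png');a=load('w3.png');
def rear(c):
    im=c['frame'].astype(int);m=(im[...,2]>im[...,0]+40)&(im[...,2]>im[...,1]+25);m[:200]=0;m[320:]=0
    ys,xs=np.nonzero(m);mid=int(np.median(xs));cols=range(mid-20,mid+21,4)
    return fx(ray(c,[(x,np.nonzero(m[:,x])[0].max()+.5) for x in cols],105.)).mean(0)
print(rear(a),rear(c))
for th in(-.05,0,.05,.1): print(th,proj(c,[w(H[0]+75*np.cos(th),H[1]+1.2-75*np.sin(th),z) for z in(45,105)]).round(1).tolist(),proj(c,[w(*(H+[0,1.2]),45)]).round(1))
g=cv2.cvtColor(c['frame'],cv2.COLOR_RGB2GRAY)
P=np.array([(226,65),(405,66),(393,279),(243,279)],np.float32).reshape(-1,1,2)
cs=cv2.cornerSubPix(g,P,(3,3),(-1,-1),(3,30,.01)).reshape(-1,2)
print('plate',fx(ray(c,cs,12.)).round(1))
crop=c['frame'][60:220,235:395];cv2.imwrite('pics/crop4.png',cv2.resize(crop,None,fx=3.7,fy=3.7,interpolation=2)[:,:,::-1])
```

```text
[-114.24848535   30.00018176  105.        ] [-64.62751063  28.57906825 105.        ]
-0.05 [[353.6, 104.7], [358.4, 101.6]] [[354.9 166.6]]
0 [[356.7, 104.6], [361.9, 101.6]] [[354.9 166.6]]
0.05 [[359.7, 104.7], [365.4, 101.6]] [[354.9 166.6]]
0.1 [[362.8, 104.9], [368.9, 101.9]] [[354.9 166.6]]
plate [[ 149.1  100.3   12. ]
 [ 149.  -126.8   12. ]
 [-147.5 -127.6   12. ]
 [-147.9  100.8   12. ]]
```

View pics/crop4.png

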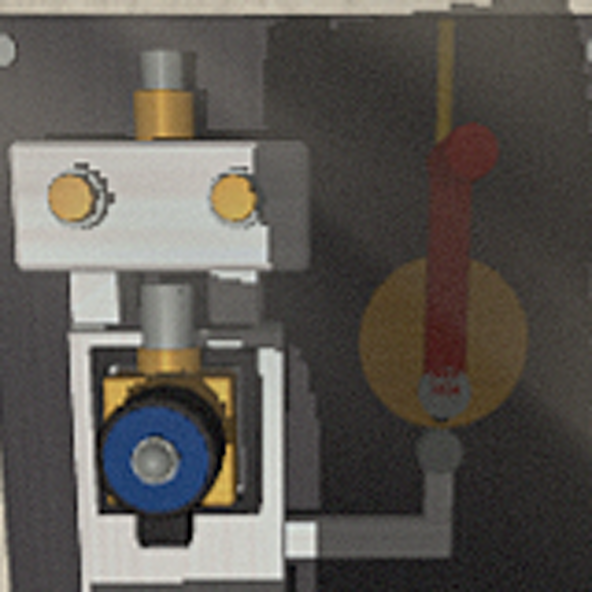

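```bash
python3 -c "
from h import *
print(ctrl.hand_in(),ctrl.current_clock())"
```

```text
the job is handed in; nothing more can be done
the job is handed in; nothing more can be done
```

Job handed in: the lever is over the yellow line (measured within about 0.005 rad of 0) and the slide is home against its stop (about 49.6 of 50 mm measured). The nipple lies between the port's cheeks, the loose things were not touched, and the clock stood at 33.4 s at my last reading before hand-in.

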